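Dim the blue-light box and hold its amber shield up for a colleague

TASK

On the blue-light box, with the amber shield still down, slide the brightness slider to the half-way mark; then lift the shield to 45 degrees and hold it there so that I can lay my gel on the bed and look at it through the shield. The shield falls shut by itself, so finish while still holding it, steady at that angle, and leave everything else on the bench where it is.

Things in the scene. Friction and masses are not known exactly. Their poses are not given: they have to be found in the camera images.
- illuminator: Blue-light transilluminator (flat light grey light box), fixed on the bench: 220 (its x) x 300 (y) x 60 mm. Origin at the centre of its underside; x points from its front edge (nearest the robot) to its back, y to its left, z up. Light bed and shield fill the left part of its top, a dark control strip the right part (y -150 to -65 mm, top at z = 60 mm).
- fader (a joint): Brightness slider: the black cap on the control strip. Value in m: 0 at the front (dimmest) end, 0.060 at the back (brightest) end, moving along the light box's +x; 0.030 is half brightness, the heavy middle tick of the scale. Slides with about 1.5 N of friction and stays where it is left.
- fader_cap (a point): Centre of the slider's cap: 16 mm (along its travel) x 22 mm x 21 mm high, its underside 4.5 mm and its top 25.5 mm above the strip. A white line across its top is its pointer.
- half_mark (a point): Point on the control strip's top in the slider's slot, level with the heavy half-way tick; the cap's centre stands 14.5 mm straight above it at half brightness.
- shield (a joint): Angle in rad of the hinged amber shield (acrylic sheet 205 x 205 x 5 mm, 220 to 450 g with its handle): 0 shut, lying flat on the light box; grows as its front edge rises; 0.785 is 45 degrees, stop at 1.4. It has no stay: it falls shut from any angle when let go.
- shield_handle (a point): Middle of the bar of the black bow handle on the shield's front edge: round, 10 mm thick, 110 mm between its two end arms, along the light box's y. Shut, it is 91.5 mm above the bench, 25 mm above the shield's top and 30 mm in front of its edge and the light box's front; free above, below, before and behind. It lies 235 mm forward and 28 mm up from the hinge axis. The point's axes turn with the shield.
- shield_hinge (a point): Point on the shield's hinge axis at its middle, at the back of the light box, 63.5 mm above the bench; the axis runs along the light box's y.
- vial: Bystander, leave it alone: small amber glass vial with white cap, 19 mm across, 28 mm tall, standing on the far end of the control strip. Origin at the centre of its underside.
- gel_tray: Bystander, leave it alone: empty clear tray 85 x 100 x 22 mm on the bench left of the light box. Origin at the centre of its underside.
- tip_box: Bystander, leave it alone: pipette tip box 120 x 84 x 52 mm with a dark blue perforated top, on the bench right of the light box. Origin at the centre of its underside.
- pipette: Bystander, leave it alone: dark micropipette lying on the bench just behind the light box, 250 mm long, 24 mm high. Origin at the centre of its underside.
- marker: Bystander, leave it alone: marker pen lying on the bench right of the light box, 137 mm long, 13 mm high. Origin at the centre of its underside.
- tube_rack: Bystander, leave it alone: white foam rack full of capped tubes, 130 x 160 x 113 mm, to the left. Origin at the centre of its underside.
- media_bottle: Bystander, leave it alone: clear bottle with green cap, 76 mm across, 150 mm tall, to the right. Origin at the centre of its underside.
- wash_bottle: Bystander, leave it alone: blue wash bottle with spout, 74 mm across, 205 mm tall, to the right. Origin at the centre of its underside.

How it is judged:
By the outcome, as a careful person would: the job done as asked, in the order asked, and still so for the second after the job is handed in, while the arm keeps its last pose, push and grip.
It also fails if it takes over 50 s, if anything falls off the work surface, if the arm or the gripper's body presses on something with over 40 N, if the wrist force passes 120 N, or if a joint passes its speed limit or range.

ROBOT

A 7-joint arm with a two-finger parallel gripper is mounted at the origin on the work surface. World frame = base frame: x ahead of the robot, y to its left, z up, the work surface at z = 0. Lengths are in m, angles in rad, forces in N, time in s.
With the tool pointing down it reaches from about 0.425 to 0.925 m from the base axis. Payload 6.8 kg.
Tool frame: the origin (TCP) lies at the very end of the fingers, on their centre line; the grasp point (between the pads) lies 19 mm behind it; z points along the fingers, x is the direction in which the jaws open and shut, and the axes are right-handed (so a half turn about z gives the same grasp; the last joint's range is limited). The gripper opens to 85 mm and grips with 20 to 120 N. Pads are 22 mm wide; open, the fingers measure 114 mm over their backs; the gripper's body (76 mm by 85 mm) begins 54 mm behind the grasp point. The pads swing forward as they close: fully open they stand 13 mm farther back than shut.
Start: joints at [-1.261, 0.477, 0.022, 1.555, -0.011, 1.109, -0.083], TCP at [0.274, 0.617, 0.231] pointing down, gripper open.
Joint ranges: [-2.96, 2.96], [-0.34, 2.1], [-1.41, 1.46], [0.24, 2.44], [-1.37, 4.51], [0.17, 1.92], [-2.96, 2.96]. Speed limits (rad/s): [2.39, 2.39, 3.14, 3.14, 3.14, 3.14, 3.14].

INTERFACE

Orientations are given as a rotation vector (axis times angle).
In Python, from bench import get_obs, imaging, hand_in gives the robot as it stands.
- The arm moves only by the tool send_rows, never from a script. Its argument "motion" is a list of rows, each an object with "dp": the shift along the world's x, y, z in m, a list of three; "rot": the turn, a rotation vector about the world's x, y, z in rad, a list of three; "grip": the finger opening in m, from 0 to 0.0854. In form: [{"dp": [dx, dy, dz], "rot": [ax, ay, az], "grip": grip}, ...]. A call has 1 to 20 rows; each row shifts and turns the pose as measured when the row begins; what a row does not reach is not made up. A row lasts 1/8 s, in which the tool goes at most 62.5 mm and 10.7 degrees, less where a joint would pass 70% of its speed; a pose out of reach is approached as far as the arm can. A call is refused whole if a number of a shift passes 0.0625 or a number of a turn 0.188, either way. A call with a gripper value outside its range is refused whole. The fingers move at their own pace and stop on an object; "grip_force" is the grip in N (left out, the last holds). Time passes only in rows, so rows that do not move let the fingers close. It gives the time, the measured TCP pose, the force and the opening at its end, in the units of the state.
- get_obs(): the state, without advancing time (a new reading comes with each control period).
- imaging.grab_frame(name): name is "scene" or "top" or "wrist"; returns a dict with "img" (480x640x3 uint8, red, green, blue), "fx", "fy", "cx", "cy" (pixels), "R" (3x3) and "t" (3): a world point X has camera coordinates R X + t. Camera axes: x right, y down, z forward; pixel columns grow to the right and rows downward; lengths in m; the calibration is good to about 2 mm. A picture is of the moment at which its call begins. There is no depth.
- hand_in(): hands the job in, once; it reports no verdict.
The state is a dict: "clock": time; "joints": joint angles; "qvel": joint speeds; "tau": joint torques, N m; "tcp_pos": TCP position; "orientation": TCP orientation; "contact_force": force on the tool from outside, world axes, zero at the start; "moment": the same for the moment, N m; "grip_width": finger opening in m.
Only numpy, scipy, OpenCV 4.12 (cv2) and the standard library are available. Lean on these libraries where they do the work, as an engineer would, in place of code of your own. Each camera call takes 0.05 s, during which the arm holds its last target. There are 200 camera calls.

## Working session

There is one attempt and no reset: what is moved stays moved. The work goes in short steps, Python scripts to look and compute and a tool call to move; the robot and the scene stay as the last step left them, time stands still between calls to the robot, and variables do not carry over. Pictures are saved under pics/ and viewed, about 8 in all and at most 12, crops included, and the job is handed in when it is done.

Besides the shell and the picture viewer there is one more tool, called after "Call:" by a JSON object that holds its "method" and its "body". send_rows: Moves the arm, as the interface text tells. Its arguments: {"type":"object","properties":{"motion":{"type":"array","items":{"type":"object","properties":{"dp":{"type":"array","items":{"type":"number"}},"rot":{"type":"array","items":{"type":"number"}},"grip":{"type":"number"}}}},"grip_force":{"type":"number"}},"required":["motion"]}

```bash
mkdir -p pics; ls; python3 - <<'E'
from bench import get_obs, imaging
import cv2,pickle
o=get_obs(); print({k:o[k] for k in ("clock","tcp_pos","orientation","grip_width","contact_force")})
d={}
for n in("scene","top"):
    f=imaging.grab_frame(n); d[n]=f; cv2.imwrite(f"pics/{n}0.png",f["img"][:,:,::-1])
    print(n,f["fx"],f["cx"],f["cy"],f["R"],f["t"])
pickle.dump(d,open("f0.pkl","wb"))
E
```

```text
pics
{'clock': 0.0, 'tcp_pos': array([0.27366793, 0.61638987, 0.23031227]), 'orientation': array([ 2.63289091e+00,  1.71188997e+00, -2.29818645e-03]), 'grip_width': 0.08523178141497241, 'contact_force': array([0.77222007, 1.1201822 , 0.2678804 ])}
scene 498.5581694932664 314.3589728541871 238.43231266646134 [[ 0.16990886  0.98542243 -0.00858022]
 [ 0.71341743 -0.12900627 -0.6887619 ]
 [-0.67982833  0.11090547 -0.72493684]] [-0.10167454 -0.36922013  1.93848508]
top 542.7199083418573 317.80166060217266 236.99705870011204 [[ 0.00187794 -0.99986536  0.01630133]
 [-0.98291309 -0.00484606 -0.18400644]
 [ 0.18406066 -0.01567724 -0.98278985]] [0.00146315 0.62633146 1.3237901 ]
```

View pics/top0.png

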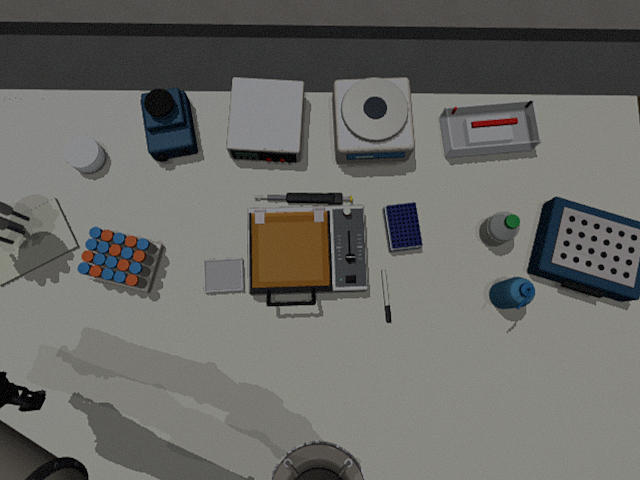

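View pics/scene0.png

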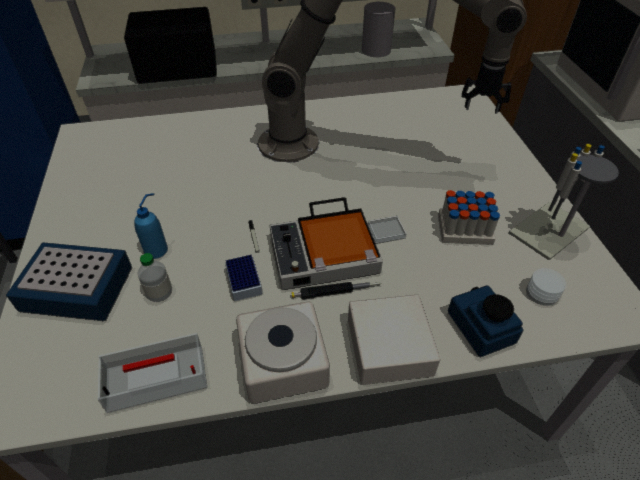

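The top view shows the light box at about columns 248–369 and rows 206–293, with the handle at about (291,303) and the fader cap near (351,258). I'll zoom in on it.

```bash
python3 - <<'E'
import pickle,cv2,numpy as np
d=pickle.load(open("f0.pkl","rb"))
a=d["top"]["img"][198:318,240:380,::-1]
a=cv2.resize(a,None,fx=5,fy=5,interpolation=cv2.INTER_CUBIC)
a=cv2.convertScaleAbs(a,alpha=1.3,beta=15)
for i in range(0,140,10): cv2.line(a,(i*5,0),(i*5,6 if i%50 else 12),(0,0,255),1)
for i in range(0,120,10): cv2.line(a,(0,i*5),(6,i*5),(0,0,255),1)
cv2.imwrite("pics/topc.png",a)
E
```

```text
(no output)
```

View pics/topc.png

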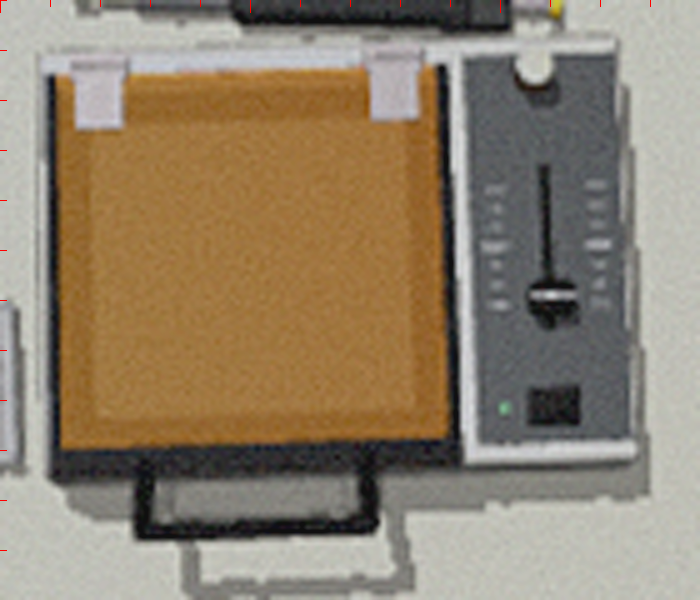

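```bash
cat >h.py <<'E'
import numpy as np
from scipy.spatial.transform import Rotation as Ro
def bp(f,u,v,z):
    d=np.array([(u-f["cx"])/f["fx"],(v-f["cy"])/f["fy"],1.]); R=np.array(f["R"]);t=np.array(f["t"])
    c=-R.T@t; r=R.T@d; return c+r*(z-c[2])/r[2]
def pj(f,X):
    c=np.array(f["R"])@np.array(X)+f["t"]; return np.array([c[0]/c[2]*f["fx"]+f["cx"],c[1]/c[2]*f["fy"]+f["cy"]])
E
python3 - <<'E'
import pickle
from h import *
from scipy.optimize import least_squares
d=pickle.load(open("f0.pkl","rb")); f=d["top"]
P=lambda u,v,z: bp(f,u/5+240-.4,v/5+198-.4,z)
pts={"BR":(617,43,.06),"BL":(40,58,.06),"FR":(637,458,.06),"hL":(147,531,.0915),"hR":(370,523,.0915),"ptr":(552,295,.0855),"tL":(496,247,.06),"tR":(598,243,.06),"vial":(536,66,.088)}
W={k:P(*v) for k,v in pts.items()}
for k in W: print(k,W[k].round(4))
loc={"BR":(.11,-.15),"BL":(.11,.15),"FR":(-.11,-.15)}
def T(p,x): c,s=np.cos(p[2]),np.sin(p[2]); return np.array([p[0]+c*x[0]-s*x[1],p[1]+s*x[0]+c*x[1]])
r=least_squares(lambda p: np.r_[np.concatenate([T(p,loc[k])-W[k][:2] for k in loc]), .5*((T(p,(-.14,.0))-((W["hL"]+W["hR"])/2)[:2])@[np.cos(p[2]),np.sin(p[2])])],[.6,0,0])
print("pose",r.x, r.fun.round(4))
for k in W:
    c,s=np.cos(r.x[2]),np.sin(r.x[2]); q=W[k][:2]-r.x[:2]; print(k,"local",(c*q[0]+s*q[1]).round(4),(-s*q[0]+c*q[1]).round(4))
E
```

```text
BR [ 0.7072 -0.1126  0.06  ]
BL [0.6975 0.1836 0.06  ]
FR [ 0.4937 -0.1197  0.06  ]
hL [0.4547 0.1221 0.0915]
hR [0.4589 0.014  0.0915]
ptr [ 0.5721 -0.0759  0.0855]
tL [ 0.6004 -0.0497  0.06  ]
tR [ 0.6027 -0.1015  0.06  ]
vial [ 0.6881 -0.0688  0.088 ]
pose [0.59465793 0.03243196 0.03612507] [ 0.0028 -0.0009  0.0016  0.0027 -0.0036 -0.0017 -0.0018]
BR local 0.1072 -0.149
BL local 0.1083 0.1474
FR local -0.1064 -0.1484
hL local -0.1366 0.0947
hR local -0.1363 -0.0135
ptr local -0.0264 -0.1075
tL local 0.0028 -0.0823
tR local 0.0032 -0.1341
vial local 0.0897 -0.1045
```

Call:
{"method": "send_rows", "body": {"motion": [{"dp":[0.018,-0.043,0],"rot":[0,0,-0.07],"grip":0.05},{"dp":[0.018,-0.043,0],"rot":[0,0,-0.07],"grip":0.05},{"dp":[0.018,-0.043,0],"rot":[0,0,-0.07],"grip":0.05},{"dp":[0.018,-0.043,0],"rot":[0,0,-0.07],"grip":0.05},{"dp":[0.018,-0.043,0],"rot":[0,0,-0.07],"grip":0.05},{"dp":[0.018,-0.043,0],"rot":[0,0,-0.07],"grip":0.05},{"dp":[0.018,-0.043,0],"rot":[0,0,-0.07],"grip":0.05},{"dp":[0.018,-0.043,0],"rot":[0,0,-0.07],"grip":0.05},{"dp":[0.018,-0.043,0],"rot":[0,0,-0.07],"grip":0.05},{"dp":[0.018,-0.043,0],"rot":[0,0,-0.07],"grip":0.05},{"dp":[0.018,-0.043,0],"rot":[0,0,-0.07],"grip":0.05},{"dp":[0.018,-0.043,0],"rot":[0,0,-0.07],"grip":0.05},{"dp":[0.018,-0.043,0],"rot":[0,0,-0.07],"grip":0.05},{"dp":[0.018,-0.043,0],"rot":[0,0,-0.07],"grip":0.05}], "grip_force": 20}}

```text
clock: 1.85
tcp_pos: [0.5255, -0.0037, 0.2261]
orientation: [-3.131, -0.234, 0.012]
contact_force: [0.4, 0.5, 0.1]
grip_width: 0.0499
```

Call:
{"method": "send_rows", "body": {"motion": [{"dp":[0.025,-0.036,-0.02],"rot":[0,0,-0.057],"grip":0.05},{"dp":[0.022,-0.036,-0.02],"rot":[0,0,-0.056],"grip":0.05},{"dp":[0,0,0],"rot":[0,0,0],"grip":0.05},{"dp":[0,0,0],"rot":[0,0,0],"grip":0.05}]}}

```text
clock: 2.35
tcp_pos: [0.5736, -0.0817, 0.1844]
orientation: [-3.141, -0.042, 0.012]
contact_force: [-0.5, 1.2, 0.5]
grip_width: 0.0499
```

```bash
python3 - <<'E'
from bench import get_obs, imaging
import cv2,pickle
from h import *
o=get_obs(); print(o["tcp_pos"],Ro.from_rotvec(o["orientation"]).as_matrix().round(3))
f=imaging.grab_frame("wrist"); pickle.dump(f,open("w1.pkl","wb")); cv2.imwrite("pics/w1.png",f["img"][:,:,::-1])
print(-np.array(f["R"]).T@f["t"],np.array(f["R"]).round(3),f["fx"])
E
```

```text
[ 0.57357017 -0.08165412  0.18443501] [[ 1.     0.027 -0.008]
 [ 0.027 -1.     0.   ]
 [-0.008 -0.001 -1.   ]]
[ 0.57247661 -0.01386154  0.32760949] [[ 1.     0.027 -0.009]
 [ 0.028 -0.963  0.268]
 [-0.001 -0.268 -0.964]] 350.2728010564044
```

View pics/w1.png

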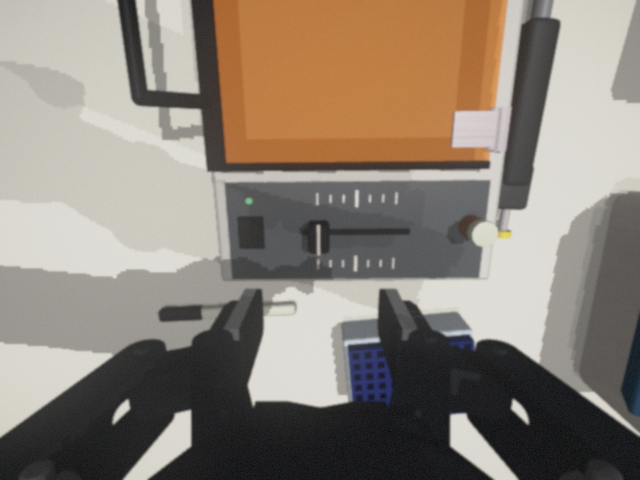

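The wrist view shows the pointer line centred near (318,239), heavy ticks at (357,198) and (355,263), the slot along row 232, and the box's strip corners at about (222,280) and (490,278).

```bash
python3 - <<'E'
import pickle
from h import *
f=pickle.load(open("w1.pkl","rb"))
g=f["img"].astype(float).mean(2)
# subpixel columns: ticks & pointer
for nm,r0,r1,c0,c1 in(("tickU",192,206,310,404),("tickL",257,270,310,404),("ptr",226,252,308,330)):
    p=g[r0:r1,c0:c1].mean(0); p=p-np.median(p) if nm!="ptr" else p
    print(nm,dict(zip(range(c0,c1),p.round().astype(int))) if nm=="ptr" else [(c0+i,int(p[i])) for i in range(len(p)) if p[i]>15])
for nm,u,v,z in(("ptr",318,239,.0855),("tU",357,198,.06),("tL",355.5,263,.06),("FR",217,280,.06),("BR",490,278,.06),("t0U",318,198,.06),("t1U",396.5,198,.06),("vial",484,233,.088)):
    w=bp(f,u,v,z); print(nm,w.round(4))
E
```

```text
tickU [(315, 22), (316, 52), (317, 64), (318, 44), (329, 32), (330, 47), (331, 36), (342, 33), (343, 50), (344, 41), (345, 16), (354, 37), (355, 78), (356, 104), (357, 100), (358, 66), (359, 25), (368, 23), (369, 42), (370, 43), (371, 23), (381, 19), (382, 39), (383, 44), (384, 27), (394, 23), (395, 53), (396, 66), (397, 47), (398, 17)]
tickL [(317, 24), (318, 31), (319, 15), (329, 29), (330, 43), (331, 34), (341, 21), (342, 39), (343, 41), (344, 23), (353, 43), (354, 82), (355, 102), (356, 91), (357, 53), (358, 16), (366, 19), (367, 38), (368, 41), (369, 25), (379, 30), (380, 44), (381, 38), (391, 26), (392, 54), (393, 62), (394, 39)]
ptr {308: np.int64(47), 309: np.int64(44), 310: np.int64(45), 311: np.int64(45), 312: np.int64(46), 313: np.int64(46), 314: np.int64(48), 315: np.int64(66), 316: np.int64(106), 317: np.int64(150), 318: np.int64(173), 319: np.int64(158), 320: np.int64(111), 321: np.int64(66), 322: np.int64(49), 323: np.int64(46), 324: np.int64(47), 325: np.int64(47), 326: np.int64(46), 327: np.int64(46), 328: np.int64(50), 329: np.int64(60)}
ptr [ 0.5705 -0.0777  0.0855]
tU [ 0.5993 -0.0511  0.06  ]
tL [ 0.601  -0.1035  0.06  ]
FR [ 0.4886 -0.1215  0.06  ]
BR [ 0.7107 -0.113   0.06  ]
t0U [ 0.5695 -0.052   0.06  ]
t1U [ 0.6295 -0.0503  0.06  ]
vial [ 0.6868 -0.0692  0.088 ]
```

Call:
{"method": "send_rows", "body": {"motion": [{"dp":[-0.0015,0.002,-0.03],"rot":[0,0.004,0.003],"grip":0.05},{"dp":[-0.0015,0.002,-0.03],"rot":[0,0.004,0.003],"grip":0.05},{"dp":[0,0,-0.025],"rot":[0,0,0],"grip":0.05},{"dp":[0,0,-0.02],"rot":[0,0,0],"grip":0.05},{"dp":[0,0,0],"rot":[0,0,0],"grip":0.05},{"dp":[0,0,0],"rot":[0,0,0],"grip":0.05}]}}

```text
clock: 3.15
tcp_pos: [0.5713, -0.0688, 0.0812]
orientation: [-3.135, -0.072, 0.015]
contact_force: [0.6, -0.1, -0.4]
grip_width: 0.05
```

Call:
{"method": "send_rows", "body": {"motion": [{"dp":[-0.0005,-0.009,0],"rot":[0,0,-0.01],"grip":0.05},{"dp":[0,0,0],"rot":[0,0,0],"grip":0.05}]}}

```text
clock: 3.4
tcp_pos: [0.5719, -0.0783, 0.0832]
orientation: [-3.135, -0.057, 0.01]
contact_force: [0.1, -0.2, 0.2]
grip_width: 0.0499
```

Call:
{"method": "send_rows", "body": {"motion": [{"dp":[-0.001,0,-0.009],"rot":[0,0,0],"grip":0.05},{"dp":[0,0,-0.008],"rot":[0,0,0],"grip":0.05},{"dp":[0,0,0],"rot":[0,0,0],"grip":0.05}]}}

```text
clock: 3.78
tcp_pos: [0.5709, -0.0783, 0.0653]
orientation: [-3.135, -0.056, 0.009]
contact_force: [0.5, 0.6, 0.7]
grip_width: 0.05
```

Close on the cap.

Call:
{"method": "send_rows", "body": {"motion": [{"dp":[0,0,0],"rot":[0,0,0],"grip":0.012},{"dp":[0,0,0],"rot":[0,0,0],"grip":0.012},{"dp":[0,0,0],"rot":[0,0,0],"grip":0.012},{"dp":[0,0,0],"rot":[0,0,0],"grip":0.012}]}}

```text
clock: 4.28
tcp_pos: [0.5709, -0.0783, 0.0652]
orientation: [-3.135, -0.056, 0.009]
contact_force: [0.2, 0.3, -1.3]
grip_width: 0.0154
```

```bash
python3 - <<'E'
from bench import get_obs, imaging
import cv2,pickle
f=imaging.grab_frame("wrist"); pickle.dump(f,open("w2.pkl","wb")); cv2.imwrite("pics/w2.png",f["img"][:,:,::-1])
E
```

```text
(no output)
```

View pics/w2.png

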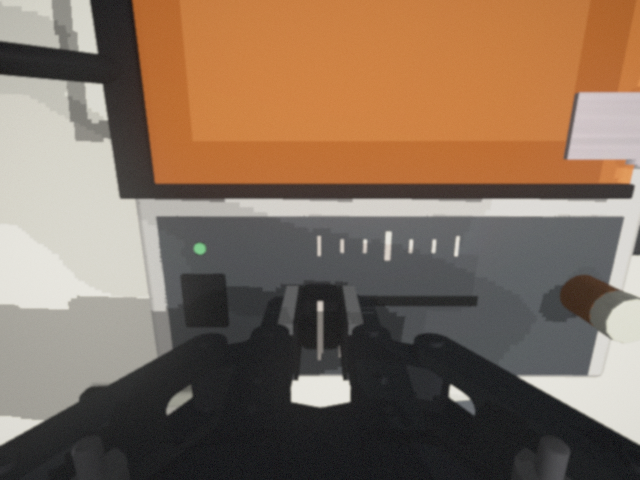

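The cap is between the pads, with its pointer at column 320. The heavy tick is at (388,246) and the end ticks at columns 319 and 457. Next I'll slide it about 29 mm along the box's x.

Call:
{"method": "send_rows", "body": {"motion": [{"dp":[0.008,0.0003,0],"rot":[0,0,0],"grip":0.012},{"dp":[0.008,0.0003,0],"rot":[0,0,0],"grip":0.012},{"dp":[0.007,0.0002,0],"rot":[0,0,0],"grip":0.012},{"dp":[0.004,0.0001,0],"rot":[0,0,0],"grip":0.012},{"dp":[0,0,0],"rot":[0,0,0],"grip":0.012},{"dp":[0,0,0],"rot":[0,0,0],"grip":0.012}]}}

```text
clock: 5.08
tcp_pos: [0.5998, -0.0772, 0.0652]
orientation: [-3.135, -0.057, 0.011]
contact_force: [-1.4, -0.7, 1.6]
grip_width: 0.0155
```

```bash
cat >m.py <<'E'
from bench import get_obs, imaging
import cv2,pickle,sys
from h import *
def meas(f,yaw=.034):
    g=f["img"].astype(float).mean(2); ax=np.array([np.cos(yaw),np.sin(yaw)]); out=[]
    # sample along box axis through the tick row and pointer row, in world, to find peaks
    o=np.array([.6001,-.0777]); ay=np.array([-ax[1],ax[0]]); s=np.arange(-.045,.045,.00025)
    for nm,ys,z in(("tickL",np.arange(.0245,.0285,.0005),.06),("tickR",-np.arange(.0235,.0285,.0005),.06),("ptr",np.arange(-.008,.0085,.0005),.0855)):
        m=np.zeros((len(ys),len(s)),np.float32);mu=m.copy();mv=m.copy()
        for i,y in enumerate(ys):
            for j,x in enumerate(s):
                p=pj(f,[*(o+ax*x+ay*y),z]); mu[i,j],mv[i,j]=p
        p=cv2.remap(g.astype(np.float32),mu,mv,cv2.INTER_LINEAR).mean(0)
        k=[(round(1000*s[j],2),int(p[j])) for j in range(2,len(s)-2) if p[j]==p[j-2:j+3].max() and p[j]>np.median(p)+12]
        print(nm,k)
if __name__=="__main__":
    f=imaging.grab_frame("wrist"); pickle.dump(f,open(sys.argv[1]+".pkl","wb")); cv2.imwrite(f"pics/{sys.argv[1]}.png",f["img"][:,:,::-1])
    for n in("w1.pkl","w2.pkl"): print(n); meas(pickle.load(open(n,"rb")))
    print("now",get_obs()["tcp_pos"]); meas(f)
E
python3 m.py w3
```

```text
w1.pkl
tickL [(np.float64(-30.5), 176), (np.float64(-20.5), 181), (np.float64(-10.5), 187), (np.float64(-0.5), 207), (np.float64(9.5), 177), (np.float64(20.0), 174), (np.float64(29.75), 178)]
tickR [(np.float64(-30.25), 135), (np.float64(-20.5), 166), (np.float64(-10.0), 158), (np.float64(-0.25), 193), (np.float64(10.0), 158), (np.float64(19.75), 165), (np.float64(30.0), 164)]
ptr [(np.float64(-29.5), 172), (np.float64(37.25), 90), (np.float64(38.5), 91), (np.float64(40.5), 91), (np.float64(44.0), 91)]
w2.pkl
tickL [(np.float64(-30.5), 195), (np.float64(-20.25), 198), (np.float64(-10.25), 200), (np.float64(0.0), 214), (np.float64(10.0), 214), (np.float64(20.0), 216), (np.float64(30.25), 216)]
tickR [(np.float64(-38.0), 56), (np.float64(-35.0), 52), (np.float64(-33.5), 52), (np.float64(-30.25), 129), (np.float64(-25.0), 52), (np.float64(-20.75), 87)]
ptr [(np.float64(-29.75), 132), (np.float64(28.75), 87), (np.float64(30.75), 87), (np.float64(32.5), 86), (np.float64(34.25), 87), (np.float64(35.5), 86), (np.float64(37.25), 87), (np.float64(38.5), 87), (np.float64(39.75), 86), (np.float64(41.0), 87), (np.float64(42.0), 87), (np.float64(44.0), 87)]
now [ 0.59971273 -0.07727596  0.06521631]
tickL [(np.float64(-30.75), 193), (np.float64(-20.5), 193), (np.float64(-10.5), 190), (np.float64(-0.5), 206), (np.float64(9.5), 191), (np.float64(19.75), 195), (np.float64(29.75), 196)]
tickR [(np.float64(-9.5), 74), (np.float64(-5.75), 53), (np.float64(-0.75), 131), (np.float64(7.75), 57)]
ptr [(np.float64(-12.5), 72), (np.float64(-0.75), 136), (np.float64(11.0), 73), (np.float64(34.5), 76), (np.float64(39.5), 64), (np.float64(41.25), 66), (np.float64(43.75), 68)]
```

The pointer is within about 0.2 mm of the heavy tick. Release, rise and check.

Call:
{"method": "send_rows", "body": {"motion": [{"dp":[0,0,0],"rot":[0,0,0],"grip":0.05},{"dp":[0,0,0],"rot":[0,0,0],"grip":0.05},{"dp":[0,0,0],"rot":[0,0,0],"grip":0.05},{"dp":[0,0,0.025],"rot":[0,0,0],"grip":0.05},{"dp":[0,0,0.04],"rot":[0,0,0],"grip":0.05},{"dp":[0,0,0.05],"rot":[0,0,0],"grip":0.05},{"dp":[0,0,0.02],"rot":[0,0,0],"grip":0.05},{"dp":[0,0,0],"rot":[0,0,0],"grip":0.05}]}}

```text
clock: 6.12
tcp_pos: [0.599, -0.0772, 0.2039]
orientation: [-3.135, -0.056, 0.01]
contact_force: [-0.0, -0.3, -1.7]
grip_width: 0.0498
```

```bash
python3 m.py w4 | tail -4
```

```text
now [ 0.59854931 -0.07718829  0.20292522]
tickL [(np.float64(-30.75), 161), (np.float64(-20.75), 175), (np.float64(-10.25), 173), (np.float64(-0.5), 209), (np.float64(9.5), 177), (np.float64(19.5), 173), (np.float64(29.5), 177)]
tickR [(np.float64(-30.25), 156), (np.float64(-20.75), 114), (np.float64(-10.5), 112), (np.float64(-0.25), 188), (np.float64(9.5), 162), (np.float64(19.75), 161), (np.float64(30.0), 162)]
ptr [(np.float64(-1.0), 172)]
```

Call:
{"method": "send_rows", "body": {"motion": [{"dp":[-0.024,0.0245,0.002],"rot":[0,0,0.002],"grip":0.05},{"dp":[-0.024,0.0245,0.002],"rot":[0,0,0.002],"grip":0.05},{"dp":[-0.024,0.0245,0.002],"rot":[0,0,0.002],"grip":0.05},{"dp":[-0.024,0.0245,0.002],"rot":[0,0,0.002],"grip":0.05},{"dp":[-0.024,0.0245,0.002],"rot":[0,0,0.002],"grip":0.05},{"dp":[-0.024,0.0245,0.002],"rot":[0,0,0.002],"grip":0.05},{"dp":[0,0,0],"rot":[0,0,0],"grip":0.05},{"dp":[0,0,0],"rot":[0,0,0],"grip":0.05}]}}

```text
clock: 7.18
tcp_pos: [0.4437, 0.0726, 0.2043]
orientation: [3.14, 0.077, -0.038]
contact_force: [0.0, -0.2, 0.2]
grip_width: 0.05
```

```bash
python3 - <<'E'
from bench import get_obs, imaging
import cv2,pickle
from h import *
f=imaging.grab_frame("wrist"); pickle.dump(f,open("w5.pkl","wb")); 
im=f["img"][:,:,::-1].copy()
for P in([.4565,.068,.0915],[.4532,.0704,.0915]):
    u=pj(f,P); print(u); cv2.circle(im,tuple(int(x) for x in u),2,(0,0,255),-1)
cv2.imwrite("pics/w5.png",im); o=get_obs(); print(o["tcp_pos"],o["orientation"])
E
```

```text
[341.15766105 246.23010908]
[337.00898467 242.95093523]
[0.44363838 0.07252778 0.20420601] [ 3.14009676  0.0761892  -0.03882314]
```

View pics/w5.png

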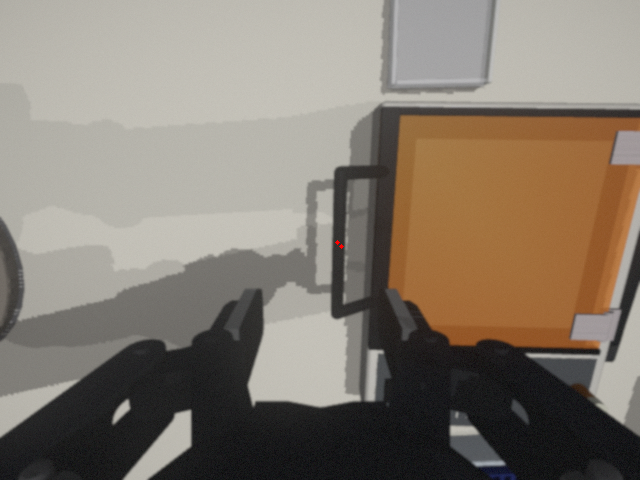

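The bar runs from (341,172) to (337,312), centre about (339.5,242), so the bar's middle is near (0.455, 0.071).

Call:
{"method": "send_rows", "body": {"motion": [{"dp":[0.006,-0.001,-0.03],"rot":[0,0,-0.006],"grip":0.05},{"dp":[0.005,-0.001,-0.03],"rot":[0,0,-0.006],"grip":0.05},{"dp":[0,0,-0.02],"rot":[0,0,0],"grip":0.05},{"dp":[0,0,0],"rot":[0,0,0],"grip":0.05},{"dp":[0,0,0],"rot":[0,0,0],"grip":0.05}]}}

```text
clock: 7.85
tcp_pos: [0.4586, 0.0662, 0.1217]
orientation: [3.138, 0.045, -0.035]
contact_force: [-0.8, -0.2, 0.1]
grip_width: 0.0498
```

Call:
{"method": "send_rows", "body": {"motion": [{"dp":[-0.0035,0.004,0],"rot":[0,0,0.004],"grip":0.05},{"dp":[0,0,-0.015],"rot":[0,0,0],"grip":0.05},{"dp":[0,0,-0.015],"rot":[0,0,0],"grip":0.05},{"dp":[0,0,-0.015],"rot":[0,0,0],"grip":0.05},{"dp":[0,0,0],"rot":[0,0,0],"grip":0.05}]}}

```text
clock: 8.48
tcp_pos: [0.4555, 0.0708, 0.0747]
orientation: [3.139, 0.053, -0.032]
contact_force: [0.9, 0.4, 0.2]
grip_width: 0.0501
```

Call:
{"method": "send_rows", "body": {"motion": [{"dp":[0,0,0],"rot":[0,0,0],"grip":0.02},{"dp":[0,0,0],"rot":[0,0,0],"grip":0.005},{"dp":[0,0,0],"rot":[0,0,0],"grip":0.005},{"dp":[0,0,0],"rot":[0,0,0],"grip":0.005}], "grip_force": 25}}

```text
clock: 8.98
tcp_pos: [0.4544, 0.0706, 0.0749]
orientation: [3.139, 0.052, -0.035]
contact_force: [-0.0, -1.0, -2.9]
grip_width: 0.0088
```

```bash
python3 - <<'E'
from bench import get_obs, imaging
import cv2,pickle
from h import *
f=imaging.grab_frame("wrist"); pickle.dump(f,open("w6.pkl","wb")); cv2.imwrite("pics/w6.png",f["img"][:,:,::-1])
o=get_obs(); p=np.array(o["tcp_pos"]);R=Ro.from_rotvec(o["orientation"]).as_matrix()
print(p,R.round(3),o["contact_force"],o["grip_width"])
# arc plan: bar point rel. hinge (-.235,.028) rotating about box y; yaw .034
c=np.array([np.cos(.034),np.sin(.034)])
for a in np.radians(np.arange(0,50,5)):
    dx=-.235*np.cos(a)+.028*np.sin(a)+.235; dz=.235*np.sin(a)+.028*np.cos(a)-.028
    print(round(np.degrees(a)),(dx*c).round(4),round(dz,4))
E
```

```text
[0.45442585 0.07061326 0.07484104] [[ 0.999  0.033 -0.023]
 [ 0.033 -0.999 -0.002]
 [-0.023  0.001 -1.   ]] [-1.79647135  0.59618204 -2.86351432] 0.009043351935177302
0 [0. 0.] 0.0
5 [0.0033 0.0001] 0.0204
10 [0.0084 0.0003] 0.0404
15 [0.0152 0.0005] 0.0599
20 [0.0237 0.0008] 0.0787
25 [0.0338 0.0012] 0.0967
30 [0.0455 0.0015] 0.1137
35 [0.0585 0.002 ] 0.1297
40 [0.0729 0.0025] 0.1445
45 [0.0886 0.003 ] 0.158
```

View pics/w6.png

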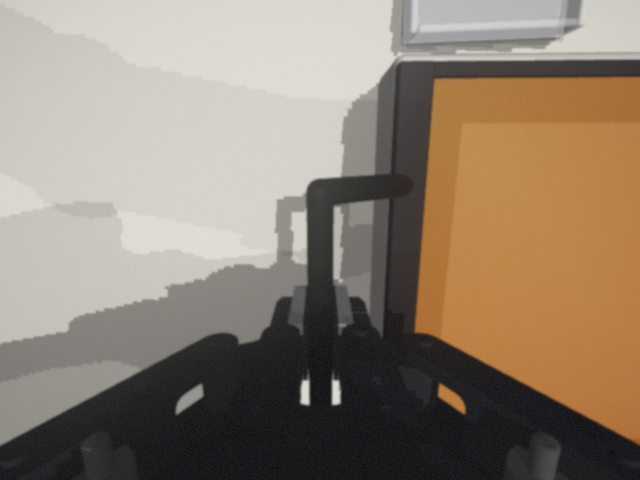

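The bar is gripped at 9 mm opening, with no odd forces. I'll lift along the arc in stages.

Call:
{"method": "send_rows", "body": {"motion": [{"dp":[0.0014,0,0.0102],"rot":[0,0,0],"grip":0.005},{"dp":[0.0019,0,0.0102],"rot":[0,0,0],"grip":0.005},{"dp":[0.0024,0.0001,0.0101],"rot":[0,0,0],"grip":0.005},{"dp":[0.0027,0.0001,0.0099],"rot":[0,0,0],"grip":0.005},{"dp":[0.0032,0.0001,0.0098],"rot":[0,0,0],"grip":0.005},{"dp":[0,0,0],"rot":[0,0,0],"grip":0.005}]}}

```text
clock: 9.78
tcp_pos: [0.4673, 0.0711, 0.1293]
orientation: [3.14, 0.052, -0.033]
contact_force: [-1.5, -0.4, -2.3]
grip_width: 0.009
```

Call:
{"method": "send_rows", "body": {"motion": [{"dp":[0.004,0.0001,0.0102],"rot":[0,0,0],"grip":0.005},{"dp":[0.0046,0.0001,0.0101],"rot":[0,0,0],"grip":0.005},{"dp":[0.0051,0.0001,0.01],"rot":[0,0,0],"grip":0.005},{"dp":[0.0056,0.0001,0.0098],"rot":[0,0,0],"grip":0.005},{"dp":[0.0061,0.0002,0.0096],"rot":[0,0,0],"grip":0.005},{"dp":[0,0,0],"rot":[0,0,0],"grip":0.005}]}}

```text
clock: 10.52
tcp_pos: [0.494, 0.0721, 0.1824]
orientation: [3.14, 0.053, -0.035]
contact_force: [-1.9, 0.3, -1.5]
grip_width: 0.009
```

Call:
{"method": "send_rows", "body": {"motion": [{"dp":[0.0062,0.0002,0.0085],"rot":[0,0,0],"grip":0.005},{"dp":[0.0065,0.0002,0.0082],"rot":[0,0,0],"grip":0.005},{"dp":[0.007,0.0002,0.0079],"rot":[0,0,0],"grip":0.005},{"dp":[0.0074,0.0002,0.0076],"rot":[0,0,0],"grip":0.005},{"dp":[0.0075,0.0002,0.0072],"rot":[0,0,0],"grip":0.005},{"dp":[0.0072,0.0002,0.0066],"rot":[0,0,0],"grip":0.005},{"dp":[0,0,0],"rot":[0,0,0],"grip":0.005},{"dp":[0,0,0],"rot":[0,0,0],"grip":0.005}]}}

```text
clock: 11.52
tcp_pos: [0.5373, 0.0736, 0.2316]
orientation: [3.141, 0.053, -0.04]
contact_force: [-4.1, 0.5, 1.9]
grip_width: 0.0088
```

```bash
python3 - <<'E'
from bench import get_obs, imaging
import cv2,pickle
from h import *
o=get_obs(); print(o["tcp_pos"],o["contact_force"])
d={}
for n in("scene","top"): d[n]=imaging.grab_frame(n)
pickle.dump(d,open("f1.pkl","wb"))
# expected positions at angles, in scene crop
c,s=np.cos(.034),np.sin(.034)
H=np.array([.4550+.235*c, .0708+.235*s,.0635])
ims=[]
for n,(x0,y0,w,h,k) in {"scene":(260,160,130,130,4.5),"top":(235,190,145,125,0)}.items():
    if not k: k=4.5*130/125*1.0
    f=d[n]; a=cv2.resize(f["img"][y0:y0+h,x0:x0+w,::-1],None,fx=k,fy=k,interpolation=cv2.INTER_CUBIC)
    for ang,col in((40,(255,0,0)),(45,(0,0,255)),(50,(0,255,0))):
        t=np.radians(ang)
        # shield top-plane front corners: local (-.205,+-.1025, .003) rel hinge
        for yy in(-.1025,.1025):
            x,z=-.205,.003; X=x*np.cos(t)+z*np.sin(t); Z=-x*np.sin(t)+z*np.cos(t)
            P=H+[X*c-yy*s,X*s+yy*c,Z]; u=pj(f,P)
            cv2.circle(a,(int((u[0]-x0+.5)*k),int((u[1]-y0+.5)*k)),2,col,-1)
    ims.append(a)
hh=min(i.shape[0] for i in ims); im=np.hstack([i[:hh] for i in ims]); sc=min(1,800/im.shape[1]); im=cv2.resize(im,None,fx=sc,fy=sc); print(im.shape); cv2.imwrite("pics/c1.png",im)
E
```

```text
[0.5373117  0.07360962 0.23161236] [-4.12010981  0.52676594  1.91213469]
(370, 800, 3)
```

View pics/c1.png

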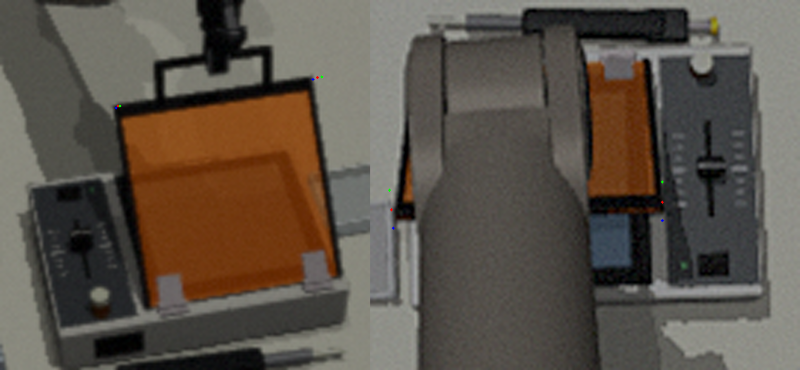

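The composite shows the slider on its heavy tick in the top view (right pane, about (712,166)) and the shield held near the 45° dots. By x kinematics the angle is about 43.2°, so I'll make a small correction along the tangent and measure more carefully.

Call:
{"method": "send_rows", "body": {"motion": [{"dp":[0.0028,0.0001,0.0022],"rot":[0,0,0],"grip":0.005},{"dp":[0.0022,0.0001,0.0018],"rot":[0,0,0],"grip":0.005},{"dp":[0,0,0],"rot":[0,0,0],"grip":0.005},{"dp":[0,0,0],"rot":[0,0,0],"grip":0.005}]}}

```text
clock: 12.12
tcp_pos: [0.5419, 0.0738, 0.2354]
orientation: [3.14, 0.053, -0.042]
contact_force: [-3.9, 1.4, 1.7]
grip_width: 0.0089
```

```bash
python3 - <<'E'
from bench import get_obs, imaging
import cv2,pickle
from h import *
o=get_obs(); print(o["tcp_pos"],o["contact_force"],o["orientation"])
d={n:imaging.grab_frame(n) for n in("scene","top","wrist")}
pickle.dump(d,open("f2.pkl","wb")); cv2.imwrite("pics/w7.png",d["wrist"]["img"][:,:,::-1])
c,s=np.cos(.034),np.sin(.034); H=np.array([.4550+.235*c, .0708+.235*s,.0635])
def pt(ang,x,y,z):
    t=np.radians(ang); X=x*np.cos(t)+z*np.sin(t); Z=-x*np.sin(t)+z*np.cos(t); return H+[X*c-y*s,X*s+y*c,Z]
d0=pickle.load(open("f0.pkl","rb"))
# subpixel: band (black frame) along image column direction, in top: y local -.09 ; in scene likewise
def prof(f,ang,y,xs,z):
    m=np.array([pj(f,pt(ang,x,y,z)) for x in xs],np.float32)
    return cv2.remap(f["img"],m[None,:,0],m[None,:,1],cv2.INTER_LINEAR)[0].astype(int)
xs=np.arange(-.225,-.17,.001)
def band(f,ang,z,ys):  # edges: outside->black (front edge), black->amber (inner edge) in local x
    g=np.mean([prof(f,ang,y,xs,z) for y in ys],0)
    r=g[:,0]-0*g[:,2]; gr=np.gradient(r); i=int(np.argmax(gr[10:]))+10
    w=slice(i-3,i+4); return round(float((xs[w]*gr[w]).sum()/gr[w].sum()),5)
YR=np.arange(-.095,-.08,.002); YA=np.r_[np.arange(-.09,-.07,.004),np.arange(.07,.09,.004)]
x0={n:band(d0[n],0,.0025,YR if n=="top" else YA) for n in("top","scene")}; print("shut inner edge x",x0)
for n in("top","scene"):
  for a in(41,43,45,47,49): print(n,a,band(d[n],a,.0025,YR if n=="top" else YA))
E
```

```text
[0.54191701 0.0738037  0.23539502] [-3.9365349   1.42749402  1.73720582] [ 3.14038712  0.05309472 -0.04240986]
shut inner edge x {'top': -0.19008, 'scene': -0.1932}
top 41 -0.17232
top 43 -0.17916
top 45 -0.18736
top 47 -0.19718
top 49 -0.20876
scene 41 -0.19395
scene 43 -0.19321
scene 45 -0.19302
scene 47 -0.19296
scene 49 -0.19308
```

The angle estimates agree on about 45°: 44.7° from the arm's x, 45.2° from the polar angle and about 45.4° from the top camera. I'll check that it holds steady, then look once more at the bench.

Call:
{"method": "send_rows", "body": {"motion": [{"dp":[0,0,0],"rot":[0,0,0],"grip":0.005},{"dp":[0,0,0],"rot":[0,0,0],"grip":0.005},{"dp":[0,0,0],"rot":[0,0,0],"grip":0.005},{"dp":[0,0,0],"rot":[0,0,0],"grip":0.005},{"dp":[0,0,0],"rot":[0,0,0],"grip":0.005},{"dp":[0,0,0],"rot":[0,0,0],"grip":0.005}]}}

```text
clock: 13.02
tcp_pos: [0.5419, 0.0738, 0.2354]
orientation: [3.14, 0.053, -0.042]
contact_force: [-4.8, 1.7, 1.8]
grip_width: 0.009
```

```bash
python3 - <<'E'
from bench import get_obs, imaging
import cv2,pickle
from h import *
o=get_obs(); print(o["tcp_pos"],o["contact_force"],np.abs(o["qvel"]).max())
t=imaging.grab_frame("top"); s=imaging.grab_frame("scene")
a=cv2.resize(t["img"][170:340,70:550,::-1],(800,283),interpolation=cv2.INTER_CUBIC)
b=cv2.resize(s["img"][150:310,210:510,::-1],None,fx=1.9,fy=1.9,interpolation=cv2.INTER_CUBIC)
c=np.zeros((283+b.shape[0],800,3),np.uint8); c[:283]=a; c[283:,:b.shape[1]]=b
cv2.imwrite("pics/fin.png",c)
# slider in top view, bias-free: pointer vs heavy ticks
for z,v in((.0855,1),):
    g=t["img"].astype(float).mean(2); print([ (r,int(g[r,346:356].max())) for r in range(225,262)])
E
```

```text
[0.54186172 0.07376342 0.23535195] [-4.8476467   1.73211089  1.82891702] 0.001187568406433003
[(225, 67), (226, 70), (227, 66), (228, 67), (229, 67), (230, 67), (231, 66), (232, 69), (233, 65), (234, 67), (235, 70), (236, 65), (237, 68), (238, 67), (239, 67), (240, 70), (241, 71), (242, 65), (243, 58), (244, 60), (245, 93), (246, 87), (247, 58), (248, 63), (249, 52), (250, 47), (251, 58), (252, 71), (253, 70), (254, 71), (255, 69), (256, 67), (257, 68), (258, 69), (259, 69), (260, 74), (261, 68)]
```

View pics/fin.png

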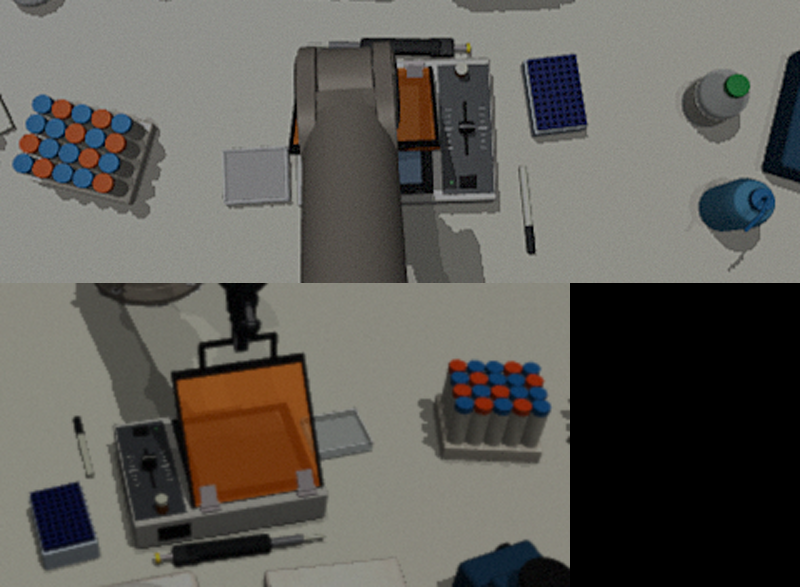

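The last picture shows the shield held up by its handle, the slider on its middle tick (466,127 in the upper pane), and every bystander where it was. The TCP moved less than 0.1 mm in 0.75 s.

```bash
python3 -c "
from bench import hand_in; print(hand_in())"
```

```text
the job is handed in; nothing more can be done
None
```

The slider is at the half-way mark, and the arm is holding the shield up at about 45° by its handle. The job is handed in, at about 13 s of the 50 s allowed.

- **Slider:** I moved it about 29 mm with the shield still shut, then let go. The pointer was about 0.2 mm short of the heavy tick while gripped. After release it measured about 0.6 mm short, which is close to what the camera can resolve.
- **Shield angle:** My estimates disagree slightly: 44.7° from the arm's x position, 45.2° from the arc, and about 45.4° from the top camera after allowing for a roughly 3 mm camera offset. The scene camera could not tell the angle. The bar seems to have slid 2–3 mm along the pads during the lift.
- **Hold:** The TCP moved less than 0.1 mm over 0.75 s, with the grip steady at 9 mm and about 5 N of force on the tool.
- **Bench:** In the last pictures, compared by eye, everything else stands where it was.

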